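# Cover the stoneware pots

### The job

The wooden covers of the four stoneware pots lie piled on the wicker tray. Take the pile apart and put every cover flat and centred on the pot of its own shape and size, the oblong and the square one turned to line up with their pots, so that each mouth is covered. Leave the pots where they stand, and do not disturb the jug or the glass.

Things in the scene. Friction and masses are not known exactly. Their poses are not given: they have to be found in the camera images.
- cover_oblong: flat oblong beech cover, 104 mm along its x, 68 mm along its y, 18 mm thick; origin at the centre of its underside. Bottom of the pile, lying on the floor (6 mm above the table) of a flat wicker tray whose rim is about 26 mm high. It belongs on the oblong pot.
- cover_large_round: flat round beech cover, 64 mm in diameter, 18 mm thick; origin at the centre of its underside. Second in the pile, on the oblong cover. It belongs on the large round pot.
- cover_small_round: flat round beech cover, 48 mm in diameter, 18 mm thick; origin at the centre of its underside. Third in the pile, on the large round cover. It belongs on the small round pot.
- cover_small_square: flat square beech cover, 32 x 32 mm (sides along its x and y), 18 mm thick; origin at the centre of its underside. Top of the pile, on the small round cover. It belongs on the small square pot.
- pot_oblong: open cream stoneware dish, 96 mm along its x, 60 mm along its y, 48 mm high, 5 mm walls (straight); origin at the centre of its underside, on the table. Loose, about 450 g.
- pot_large_round: open cream stoneware pot, 80 mm high; neck and rim 56 mm in outer diameter with a 46 mm mouth, neck 16 mm high above a belly 74 mm wide; origin at the centre of its underside, on the table. Loose, about 500 g.
- pot_small_round: open cream stoneware pot, 62 mm high; neck and rim 40 mm in outer diameter with a 30 mm mouth, neck 14 mm high above a belly 60 mm wide; origin at the centre of its underside, on the table. Loose, about 300 g.
- pot_small_square: cream stoneware salt pot, 54 mm high; square neck and rim 24 x 24 mm (sides along its x and y) with a 14 mm square mouth, neck 16 mm high above a body 46 x 46 mm; origin at the centre of its underside, on the table. Loose, about 250 g.
- jug: pale yellow milk jug, 98 mm high, 80 mm across, handle to its +y reaching 63 mm from the axis, short spout to its -y; origin at the centre of its underside. Stands on the table among the pots; to be left alone.
- tumbler: clear drinking glass, 90 mm high, 58 mm across the rim; origin at the centre of its underside. Stands on the tray near one corner; to be left alone.

How it is judged:
At the end, for the whole second after the job is handed in: Each cover lies flat (0.08 rad) and fully seated (4 mm) on the rim of its own pot, centred within 9 mm; the oblong cover is lined up with its pot within 0.17 rad, the square one within 0.26 rad (any side); all pots stand upright on the table; all is at rest (horizontal distance between cover_oblong and pot_oblong below 0.009 m and z of cover_oblong in the frame of pot_oblong between 0.044 and 0.052 m and angle between each of cover_oblong, pot_oblong, cover_large_round, pot_large_round, cover_small_round, pot_small_round, cover_small_square, pot_small_square's own z axis and vertical below 0.08 rad and height (world z) of each of pot_oblong, pot_large_round, pot_small_round, pot_small_square below 0.006 m and linear speed of each of cover_oblong, pot_oblong, cover_large_round, pot_large_round, cover_small_round, pot_small_round, cover_small_square, pot_small_square below 0.02 m/s and angular speed of each of cover_oblong, cover_large_round, cover_small_round, cover_small_square below 0.2 rad/s and horizontal distance between cover_large_round and pot_large_round below 0.009 m and z of cover_large_round in the frame of pot_large_round between 0.076 and 0.084 m and horizontal distance between cover_small_round and pot_small_round below 0.009 m and z of cover_small_round in the frame of pot_small_round between 0.058 and 0.066 m and horizontal distance between cover_small_square and pot_small_square below 0.009 m and z of cover_small_square in the frame of pot_small_square between 0.05 and 0.058 m and angle between the x axis of cover_oblong and the x axis of pot_oblong, either way round below 0.17 rad and (angle between the x axis of cover_small_square and the x axis of pot_small_square, either way round below 0.26 rad or angle between the x axis of cover_small_square and the y axis of pot_small_square, either way round below 0.26 rad)); the robot touches nothing.
It fails at once if the jug is shoved (more than 20 mm) or tipped (distance of jug from where it was at the start of the episode above 0.02 m or angle between jug's own z axis and vertical above 0.25 rad).
It fails at once if the tumbler is shoved (more than 20 mm) or tipped (distance of tumbler from where it was at the start of the episode above 0.02 m or angle between tumbler's own z axis and vertical above 0.25 rad).
It fails at once if a pot is shoved more than 30 mm from where it stood or knocked over (distance of any of pot_oblong, pot_large_round, pot_small_round, pot_small_square from where it was at the start of the episode above 0.03 m or angle between any of pot_oblong, pot_large_round, pot_small_round, pot_small_square's own z axis and vertical above 0.3 rad).
It also fails if it takes over 128 s, if anything falls off the work surface, if the arm or the gripper's body presses on something with over 40 N, if the wrist force passes 120 N, or if a joint passes its speed limit or range.

### The arm

A 6-joint arm with a two-finger parallel gripper is mounted at the origin on the work surface. World frame = base frame: x ahead of the robot, y to its left, z up, the work surface at z = 0. Lengths are in m, angles in rad, forces in N, time in s.
With the tool pointing down it reaches from about 0.35 to 0.875 m from the base axis. Payload 15.5 kg.
Tool frame: the origin (TCP) lies midway between the tips of the shut fingers; the grasp point (between the pads) lies 19 mm behind it; z points along the fingers, y is the line along which they close (so a half turn about z gives the same grasp; the last joint's range is limited). The gripper opens to 85 mm and grips with 20 to 120 N. Pads are 22 mm wide; open, the fingers measure 114 mm over their backs; the gripper's body (76 mm by 85 mm) begins 54 mm behind the grasp point. The pads swing forward as they close: fully open they stand 13 mm farther back than shut.
Start: joints at [1.196, 0.494, 1.345, -0, 1.302, -0.096], TCP at [0.173, 0.601, 0.231] pointing down, gripper open.
Joint ranges: [-2.91, 2.91], [-0.82, 2.16], [0.22, 2.67], [-1.22, 4.37], [0.12, 2.79], [-3.08, 3.08]. Speed limits (rad/s): [1.89, 1.89, 2.57, 3.01, 3.01, 3.01].

### API

Orientations are given as a unit quaternion [w, x, y, z].
In Python, from bench import ctrl gives the robot as it stands. The module is installed in compiled form; this text tells all that it offers.
- The arm moves only by the tool arm_command, never from a script. Its argument "rows" is a list of rows, each a list of 5 numbers: the opening, from -1 (shut) to 1 (fully open), then the shift along the tool's x, y, z as a fraction of full scale, then the turn about the tool's z as a fraction of full scale. A call has 1 to 8 rows; each row shifts and turns the commanded pose from where the row before left it, along the tool's axes as they then stand; what a row does not reach is not made up. Full scale, the value 1, is 0.06 m for a shift and 10 degrees for a turn. A row lasts 1/8 s, in which the tool goes at most 62.5 mm and 10.7 degrees, less where a joint would pass 70% of its speed; a pose out of reach is approached as far as the arm can. A call with a number of a shift or a turn outside -1 to 1 is refused whole. A call with a gripper value outside its range is refused whole. The fingers move at their own pace and stop on an object; "force" is the grip in N (left out, the last holds). Time passes only in rows, so rows that do not move let the fingers close. It gives the time, the measured TCP pose, the force, the opening and the grip force at its end, in the units of the state.
- ctrl.observe(): the state, without advancing time (a new reading comes with each control period).
- ctrl.grab_frame(name): name is "scene" or "top"; returns a dict with "frame" (420x560x3 uint8, red, green, blue), "vfov" (degrees; the focal length in pixels is half the picture's height over the tangent of half this angle, whatever the lens; pixels are square), "cx", "cy" (the principal point, pixels), "R" (3x3) and "t" (3): a world point X has camera coordinates R X + t. Camera axes: x right, y down, z forward; pixel columns grow to the right and rows downward; lengths in m; the calibration is good to about 2 mm. A picture is of the moment at which its call begins. There is no depth.
- ctrl.job_done(): hands the job in; it is judged then, once.
The state is a dict: "clock": time; "joints": joint angles; "qvel": joint speeds; "joint_torque": joint torques, N m; "position": TCP position; "tcp_rot": TCP orientation; "wrist_force": force on the tool from outside, world axes, zero at the start; "torque": the same for the moment, N m; "finger_gap": finger opening in m; "gripper_force": force on a finger pad.
Only numpy, scipy, OpenCV 4.12 (cv2) and the standard library are available. Lean on these libraries where they do the work, as an engineer would, in place of code of your own. Each camera call takes 0.05 s, during which the arm holds its last target. There are 200 camera calls.

## Working session

There is one attempt and no reset: what is moved stays moved. The work goes in short steps, Python scripts to look and compute and a tool call to move; the robot and the scene stay as the last step left them, time stands still between calls to the robot, and variables do not carry over. Pictures are saved under pics/ and viewed, at most 14 in all, crops included, and the job is handed in when it is done.

Besides the shell and the picture viewer there is one more tool, called after "Call:" as name(argument=value, ...), one argument or row to a line, values as JSON. arm_command: Moves the arm, as the interface text tells. Shift numbers are shares of 0.06 m and turn numbers shares of 10 degrees, none past 1 either way. Its arguments: {"type":"object","properties":{"rows":{"type":"array"},"force":{"type":"number"}},"required":["rows"]}

```bash
mkdir -p pics
cat > h.py <<'E'
import numpy as np, cv2
from bench import ctrl
def grab(n,f=None):
    d=ctrl.grab_frame(n)
    if f: cv2.imwrite('pics/'+f,cv2.cvtColor(d['frame'],cv2.COLOR_RGB2BGR))
    return d
def ray(d,u,v,z):
    f=d['frame'].shape[0]/2/np.tan(np.radians(d['vfov'])/2)
    R=np.array(d['R']);t=np.array(d['t'])
    c=-R.T@t; r=R.T@np.array([(u-d['cx'])/f,(v-d['cy'])/f,1])
    return c+r*(z-c[2])/r[2]
def proj(d,X):
    f=d['frame'].shape[0]/2/np.tan(np.radians(d['vfov'])/2)
    p=np.array(d['R'])@np.array(X)+np.array(d['t'])
    return f*p[0]/p[2]+d['cx'],f*p[1]/p[2]+d['cy']
E
python3 - <<'E'
from h import *
for n in('top','scene'):
    d=grab(n,n+'0.png'); print(n,d['vfov'],d['cx'],d['cy'],np.round(d['R'],3).tolist(),d['t'], -np.array(d['R']).T@np.array(d['t']))
print(ctrl.observe())
E
```

```text
top 50.10614555014464 277.9160162651974 206.339632070645 [[0.017, -1.0, -0.003], [-0.992, -0.016, -0.127], [0.127, 0.005, -0.992]] [-0.02862439  0.57312003  1.01194535] [ 0.44006651 -0.024343    1.0766003 ]
scene 46.03023594500411 272.87822535941933 212.5485920905906 [[-0.69, 0.724, -0.007], [0.586, 0.553, -0.592], [-0.425, -0.413, -0.806]] [ 0.41398524 -0.27528338  1.34609742] [1.01893562 0.4085143  0.92413703]
{'clock': 0.1, 'joints': array([ 1.19547602e+00,  4.94153848e-01,  1.34604543e+00, -6.48811009e-06,
        1.30247283e+00, -9.54872008e-02]), 'qvel': array([ 0.00069091, -0.00204324, -0.00183216,  0.00014599,  0.00068924,
        0.00085016]), 'joint_torque': array([ 1.64907462e-03, -8.83589530e+01, -3.84559214e+01, -7.61895626e-05,
        5.08181780e-03,  6.71536213e-05]), 'position': array([0.17250163, 0.60040757, 0.23074752]), 'tcp_rot': array([-1.22842195e-04,  1.39459610e-01,  9.90227613e-01, -5.25570425e-04]), 'wrist_force': array([ 0.68675342,  1.01586167, -0.51089424]), 'torque': array([-0.02696742,  0.03777066,  0.00192667]), 'gripper_force': 0.0, 'finger_gap': 0.08551817345882617}
```

View pics/top0.png

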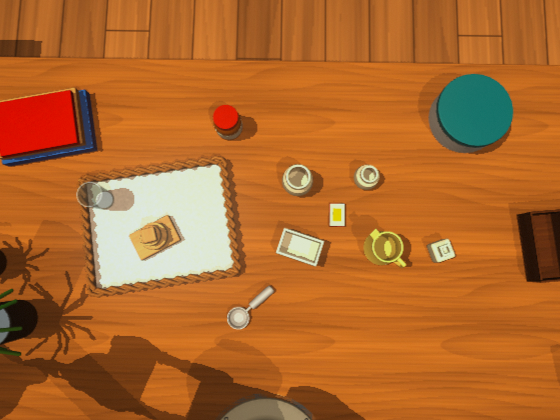

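View pics/scene0.png

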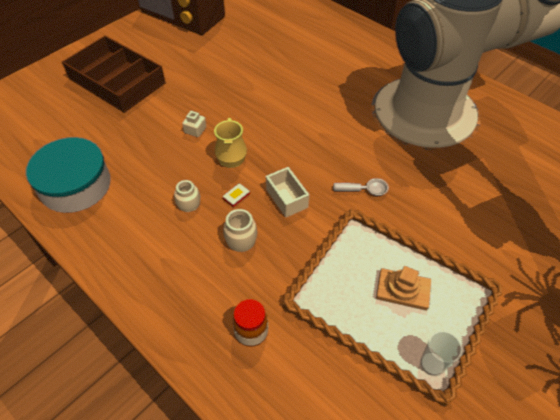

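The top view shows the pile near (155,237), with the glass at (95,195). The large round pot is at (298,180), the small round at (367,177), the oblong at (301,247), the jug at (385,247) and the square pot at (442,250). Next I'll enlarge the two areas that matter.

Run:
```python
import cv2
a=cv2.imread('pics/top0.png')
cv2.imwrite('pics/c1.png',cv2.resize(a[200:275,110:210],None,fx=8,fy=8,interpolation=cv2.INTER_CUBIC))
cv2.imwrite('pics/c2.png',cv2.resize(a[155:275,270:470],None,fx=4,fy=4,interpolation=cv2.INTER_CUBIC))
b=cv2.imread('pics/scene0.png')
cv2.imwrite('pics/c3.png',cv2.resize(b[255:315,360:440],None,fx=10,fy=10,interpolation=cv2.INTER_CUBIC))
```

```text
(no output)
```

View pics/c1.png

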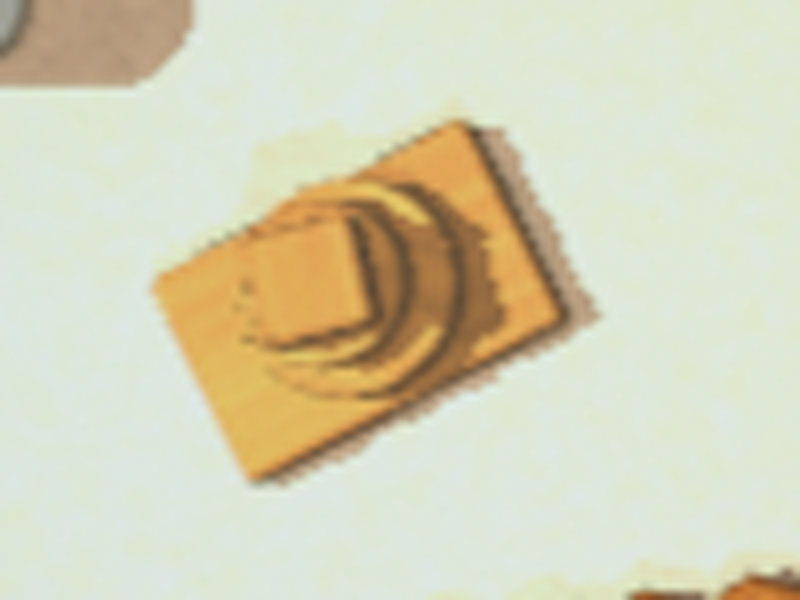

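View pics/c2.png

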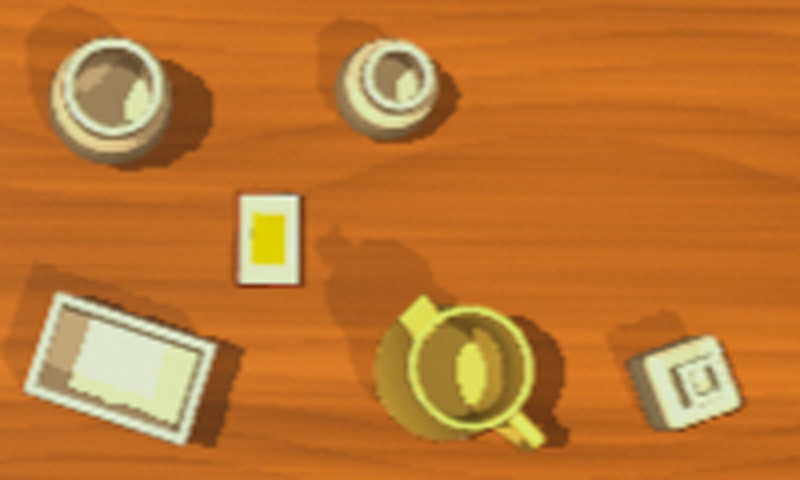

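View pics/c3.png

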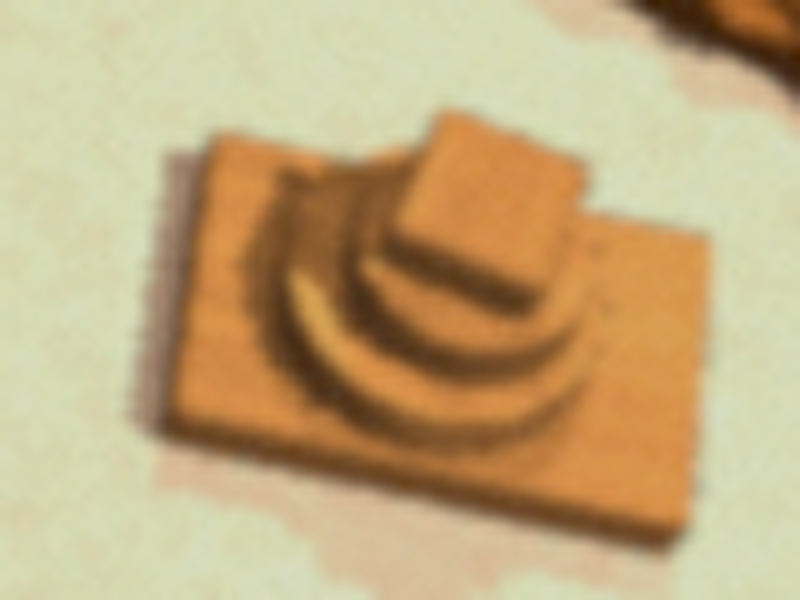

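The pile crop gives the oblong top corners (155,285), (460,122), (565,318) and (255,482), and the square's top at about (247,240)–(370,322). In the pot crop, the oblong rim corners are (60,293), (216,345), (185,443) and (25,390). Rim centres are at (114,87), (400,75) and (698,378).

```bash
cat > m.py <<'E'
from h import *
d=grab('top'); s=grab('scene')
c1=lambda p:((p[0]+.5)/8-.5+110,(p[1]+.5)/8-.5+200)
c2=lambda p:((p[0]+.5)/4-.5+270,(p[1]+.5)/4-.5+155)
c3=lambda p:((p[0]+.5)/10-.5+360,(p[1]+.5)/10-.5+255)
def P(n,cam,c,pts,z):
    X=np.array([ray(cam,*c(p),z) for p in pts])[:,:2]
    m=X.mean(0); o=f'{n} {np.round(m*1000,1)}'
    if len(X)==4:
        e=np.roll(X,-1,0)-X
        o+=f' L{np.round(np.linalg.norm(e,axis=1)*1000,1)} ang{np.round(np.degrees(np.arctan2(e[:,1],e[:,0])),1)}'
    print(o)
P('obl top',d,c1,[(155,285),(460,122),(565,318),(255,482)],.024)
P('obl sc',s,c3,[(215,133),(710,235),(685,530),(172,425)],.024)
P('sq top',d,c1,[(247,240),(345,215),(370,322),(265,348)],.078)
P('sq sc',s,c3,[(445,108),(585,165),(530,290),(395,235)],.078)
P('potobl',d,c2,[(60,293),(216,345),(185,443),(25,390)],.048)
P('potL',d,c2,[(114,87)],.08)
P('potS',d,c2,[(400,75)],.062)
P('potsq body',d,c2,[(632,365),(712,338),(742,405),(665,430)],.038)
P('potsq rim',d,c2,[(672,360),(712,350),(722,393),(682,408)],.054)
P('potsq rim',d,c2,[(698,378)],.054)
P('tum',d,lambda p:p,[(95,193)],.09)
# bounds of the round covers (c1): small right edge 410 top; large right edge 465
P('L edges R,B',d,c1,[(465,285)],.042);P('LB',d,c1,[(360,398)],.042)
P('S edges R',d,c1,[(410,260)],.060);P('SB',d,c1,[(320,365)],.060)
P('jug handle tip/rim',d,c2,[(470,368)],.098)
b=s['frame'][100:265,160:325][:,:,::-1]
cv2.imwrite('pics/c4.png',cv2.resize(b[0:150],None,fx=4,fy=4,interpolation=cv2.INTER_CUBIC))
E
python3 m.py
```

```text
obl top [497.5 268.9] L[100.2  66.3 100.9  65.5] ang[ -60.4 -149.6  119.1   29.8]
obl sc [497.8 270.6] L[101.4  68.1 101.1  69.3] ang[ 119.7   28.9  -59.6 -150.8]
sq top [499.9 268.7] L[28.  30.8 29.8 30.6] ang[ -74.6 -164.   104.9   12.6]
sq sc [499.9 269.1] L[28.3 31.3 26.9 31.5] ang[ 106.6   14.4  -72.9 -162.9]
potobl [480.5 -71.2] L[93.9 58.4 95.6 58.9] ang[-107.5  162.7   72.7  -19. ]
potL [636.8 -63.9]
potS [ 650.  -228.8]
potsq body [ 476.5 -397.2] L[49.3 41.4 47.  41. ] ang[ -70.7 -157.3  108.6   25.9]
potsq rim [ 479.8 -396.8] L[23.6 24.7 24.5 27.4] ang[ -75.2 -168.6  111.1   10.2]
potsq rim [ 479.7 -397.3]
tum [590.  387.9]
L edges R,B [501.7 233.6]
LB [468.8 262.2]
S edges R [507.5 245. ]
SB [477.4 269. ]
jug handle tip/rim [ 481.3 -257.9]
```

View pics/c4.png

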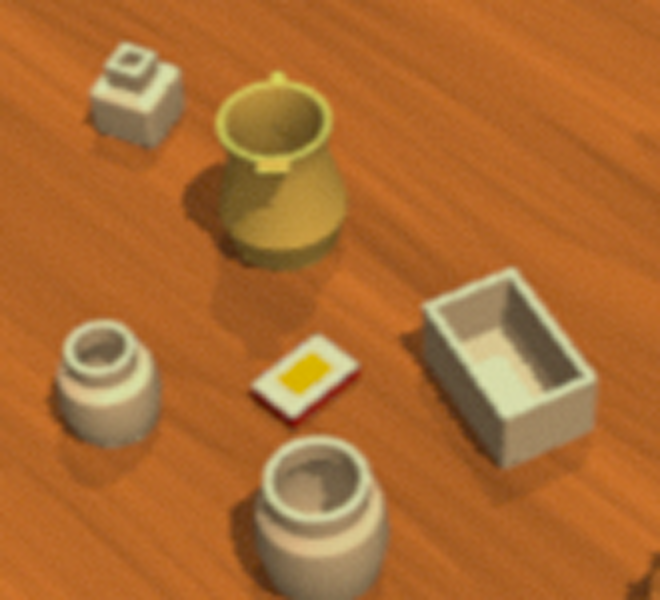

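In this crop the scene-view rims are large (315,481), small (100,350), square rim corners (130,43), (158,58), (135,80), (105,67), and oblong left and right corners (423,303), (596,378). I'll cross-check these and write the planner.

```bash
cat >> h.py <<'E'
def plan(x,y,z,yaw):
    """shift/turn (in full-scale units) from measured pose; yaw = world angle of tool y, deg, mod 180"""
    from scipy.spatial.transform import Rotation as Ro
    o=ctrl.observe(); q=o['tcp_rot']; R=Ro.from_quat([q[1],q[2],q[3],q[0]]).as_matrix()
    p=np.array(o['position']); now=np.degrees(np.arctan2(R[1,1],R[0,1]))
    dy=(yaw-now+90)%180-90
    def loc(a):
        a=np.radians(a); Y=np.array([np.cos(a),np.sin(a),0]); X=np.array([-Y[1],Y[0],0])
        D=np.array([x,y,z])-p; return np.round([D@X/.06,D@Y/.06,-D[2]/.06],2)
    print('t',round(o['clock'],1),'pos',np.round(p,4),'yaw',round(now,1),'gap',round(o['finger_gap'],4),'F',np.round(o['wrist_force'],1),'j6',round(o['joints'][5],2),'tilt',np.round(R[:2,2],3))
    print('turn',round(-dy/10,2),'| shift if moved before turn',loc(now),'| after turn',loc(now+dy))
E
python3 - <<'E'
from h import *
s=grab('scene')
c=lambda p:((p[0]+.5)/4-.5+160,(p[1]+.5)/4-.5+100)
g=lambda p,z:ray(s,*c(p),z)[:2]*1000
print('L',g((315.5,480.5),.08),'S',g((100,350.5),.062))
q=np.array([g(p,.054) for p in[(130,43),(158,58),(135,80),(105,67)]]);e=np.roll(q,-1,0)-q
print(q.mean(0),np.degrees(np.arctan2(e[:,1],e[:,0])))
b=np.array([g(p,.038) for p in[(92,93),(145,115),(182,70)]]);e=np.diff(b,axis=0);print('sqbody',(b[0]+b[2])/2,np.degrees(np.arctan2(e[:,1],e[:,0])),np.linalg.norm(e,axis=1))
print('obl',(g((423,303),.048)+g((596,378),.048))/2)
plan(.4995,.269,.13,105.5)
E
```

```text
L [636.78397298 -63.700675  ] S [ 649.4948595  -226.84136783]
[ 476.93930908 -400.55347693] [  97.3150825    11.24867843  -77.13485273 -168.104979  ]
sqbody [ 476.7146114  -399.05177227] [ 104.17922127 -162.44339553] [41.33766918 45.9963111 ]
obl [477.4744666  -72.49394973]
t 0.2 pos [0.1725 0.6005 0.231 ] yaw 74.0 gap 0.0853 F [ 0.6 -0.4 -0.3] j6 -0.1 tilt [-0.    -0.001]
turn -3.15 | shift if moved before turn [-6.76 -3.81  1.68] | after turn [-3.77 -6.78  1.68]
```

Call:
arm_command(
  rows=[
    [1,-0.97,-0.54,0,0],
    [1,-0.97,-0.54,0,0],
    [1,-0.97,-0.54,0,0],
    [1,-0.97,-0.54,0,0],
    [1,-0.97,-0.54,0,0],
    [1,-0.97,-0.54,0,0],
    [1,-0.94,-0.57,0,0],
    [1,0,0,0,-1],
  ],
  force=30,
)

```text
clock: 1.25
position: [0.4823, 0.2858, 0.2312]
tcp_rot: [0.0, 0.054, 0.999, -0.0]
wrist_force: [-0.4, 0.6, 0.3]
finger_gap: 0.0854
gripper_force: 0.0
```

Call:
arm_command(
  rows=[
    [1,0,0,0.56,-1],
    [1,0,0,0.56,-1],
    [1,0,0,0.56,-0.15],
    [1,0,0,0,0],
    [1,0,0,0,0],
  ],
)

```text
clock: 1.88
position: [0.4801, 0.2893, 0.1316]
tcp_rot: [0.001, -0.134, 0.991, 0.0]
wrist_force: [-0.3, 0.9, 0.9]
finger_gap: 0.0851
gripper_force: 0.0
```

Run:
```python
from h import *
plan(.4995,.269,.063,105.5)
```

```text
t 1.9 pos [0.4801 0.2893 0.1316] yaw 105.4 gap 0.0851 F [-0.3  0.9  0.9] j6 -1.4 tilt [0.001 0.   ]
turn -0.01 | shift if moved before turn [-0.22 -0.41  1.14] | after turn [-0.22 -0.41  1.14]
```

Call:
arm_command(
  rows=[
    [1,-0.11,-0.2,0,0],
    [1,-0.11,-0.21,0,0],
    [1,0,0,0,0],
    [1,0,0,0.4,0],
    [1,0,0,0.4,0],
    [1,0,0,0.3,0],
    [1,0,0,0.04,0],
    [1,0,0,0,0],
  ],
)

```text
clock: 2.88
position: [0.4991, 0.2689, 0.0625]
tcp_rot: [0.0, -0.135, 0.991, 0.0]
wrist_force: [-0.4, 0.6, -0.2]
finger_gap: 0.085
gripper_force: 0.0
```

Run:
```python
from h import *
plan(.4995,.269,.063,105.5)
```

```text
t 2.9 pos [0.4991 0.2689 0.0625] yaw 105.5 gap 0.085 F [-0.4  0.6 -0.2] j6 -1.45 tilt [0. 0.]
turn -0.0 | shift if moved before turn [-0.01 -0.   -0.01] | after turn [-0.01 -0.   -0.01]
```

Call:
arm_command(
  rows=[
    [-1,0,0,0,0],
    [-1,0,0,0,0],
    [-1,0,0,0,0],
    [-1,0,0,0,0],
    [-1,0,0,0,0],
    [-1,0,0,0,0],
    [-1,0,0,0,0],
    [-1,0,0,0,0],
  ],
)

```text
clock: 3.88
position: [0.499, 0.2689, 0.0626]
tcp_rot: [0.0, -0.135, 0.991, 0.0]
wrist_force: [-0.2, -0.3, 7.1]
finger_gap: 0.0313
gripper_force: 29.9
```

Call:
arm_command(
  rows=[
    [-1,0,0,-0.1,0],
    [-1,0,0,-0.2,0],
    [-1,0,0,-0.5,0],
    [-1,0,0,-0.8,0],
    [-1,0,0,-0.8,0],
    [-1,0,0,0,0],
  ],
)

```text
clock: 4.62
position: [0.5006, 0.2696, 0.2104]
tcp_rot: [0.003, -0.135, 0.991, 0.001]
wrist_force: [0.1, -0.1, -0.8]
finger_gap: 0.0313
gripper_force: 30.0
```

Run:
```python
from h import *
plan(.4775,-.3985,.18,105.5)
s=grab('scene')['frame'];t=grab('top')['frame']
a=cv2.resize(s[190:310,350:490],None,fx=3,fy=3);b=cv2.resize(t[170:290,80:220],None,fx=3,fy=3)
cv2.imwrite('pics/g1.png',np.hstack([a[:,:400],b[:,:400]])[:,:,::-1])
```

```text
t 4.6 pos [0.5006 0.2696 0.2104] yaw 105.5 gap 0.0313 F [ 0.1 -0.1 -0.8] j6 -1.45 tilt [0.007 0.003]
turn -0.0 | shift if moved before turn [  3.34 -10.63   0.51] | after turn [  3.35 -10.63   0.51]
```

View pics/g1.png

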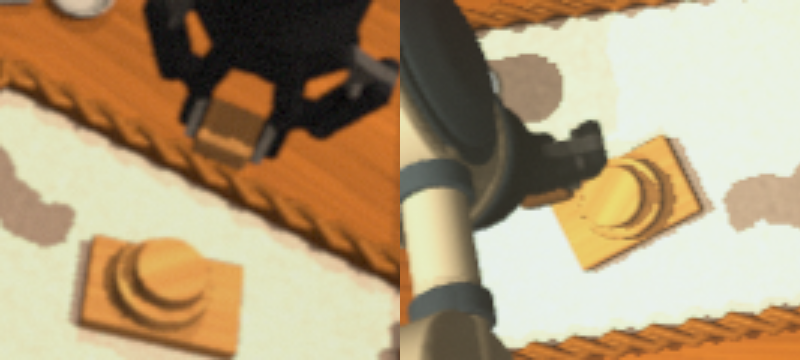

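The square cover is in the gripper (gap 31 mm). The rest of the pile is intact, with the small round cover now on top. Next is the square pot.

Call:
arm_command(
  rows=[
    [-1,0.1,-0.4,0,0],
    [-1,0.25,-0.75,0,0],
    [-1,0.28,-0.85,0,0],
    [-1,0.28,-0.85,0,0],
    [-1,0.28,-0.85,0,0],
    [-1,0.28,-0.85,0,0],
    [-1,0.28,-0.85,0,0],
    [-1,0.28,-0.85,0,0],
  ],
)

```text
clock: 5.72
position: [0.4805, -0.1266, 0.2051]
tcp_rot: [-0.001, -0.135, 0.991, 0.001]
wrist_force: [1.1, 0.5, -0.2]
finger_gap: 0.0312
gripper_force: 30.0
```

Call:
arm_command(
  rows=[
    [-1,0.28,-0.85,0,0],
    [-1,0.28,-0.85,0,0],
    [-1,0.28,-0.85,0,0],
    [-1,0.25,-0.75,0,0],
    [-1,0.1,-0.3,0,0],
    [-1,0,0,0,0],
    [-1,0,0,0,0],
  ],
)

```text
clock: 6.6
position: [0.4701, -0.3509, 0.2056]
tcp_rot: [-0.0, -0.135, 0.991, 0.001]
wrist_force: [-0.5, 0.2, 0.2]
finger_gap: 0.0309
gripper_force: 30.0
```

Run:
```python
from h import *
plan(.4775,-.3985,.0575,105.5)
t=grab('top')['frame']
cv2.imwrite('pics/t2.png',cv2.resize(t[200:275,110:210],None,fx=8,fy=8,interpolation=cv2.INTER_CUBIC)[:,:,::-1])
```

```text
t 6.6 pos [ 0.4701 -0.3509  0.2056] yaw 105.5 gap 0.0309 F [-0.5  0.2  0.2] j6 -2.58 tilt [-0.001  0.001]
turn 0.0 | shift if moved before turn [ 0.09 -0.8   2.47] | after turn [ 0.09 -0.8   2.47]
```

View pics/t2.png

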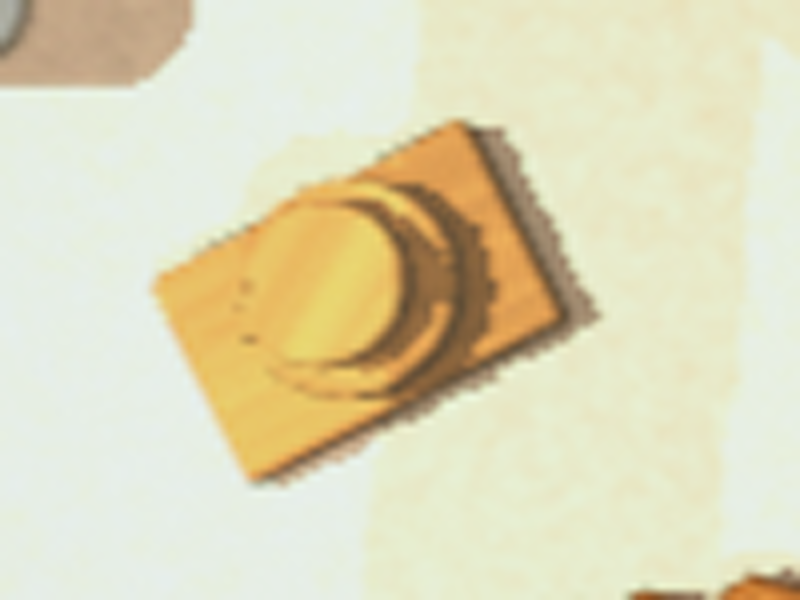

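In the top view the small round cover's top is at about (322,283) in the crop, and the large one at about (352,289). Now I'll lower the square cover.

Call:
arm_command(
  rows=[
    [-1,0.03,-0.3,0,0],
    [-1,0.06,-0.5,0,0],
    [-1,0,0,0.5,0],
    [-1,0,0,0.6,0],
    [-1,0,0,0.6,0],
    [-1,0,0,0.4,0],
    [-1,0,0,0,0],
    [-1,0,0,0,0],
  ],
)

```text
clock: 7.65
position: [0.4784, -0.4006, 0.0811]
tcp_rot: [0.0, -0.135, 0.991, -0.001]
wrist_force: [0.3, 0.4, 0.4]
finger_gap: 0.0313
gripper_force: 30.0
```

Run:
```python
from h import *
plan(.4775,-.3985,.0575,105.5)
t=grab('top')['frame'];s=grab('scene')['frame']
cv2.imwrite('pics/t3.png',np.hstack([cv2.resize(t[215:290,400:475],None,fx=5,fy=5),cv2.resize(s[80:155,160:235],None,fx=5,fy=5)])[:,:,::-1])
d=grab('top')
for n,p,z in(('S',(322,283),.06),('L',(352,289),.042)):print(n,ray(d,(p[0]+.5)/8-.5+110,(p[1]+.5)/8-.5+200,z))
```

```text
t 7.7 pos [ 0.4784 -0.4006  0.0811] yaw 105.5 gap 0.0313 F [0.3 0.4 0.4] j6 -2.63 tilt [ 0.001 -0.001]
turn -0.0 | shift if moved before turn [0.01 0.04 0.39] | after turn [0.01 0.04 0.39]
S [0.50053323 0.26962785 0.06      ]
L [0.50001809 0.2660949  0.042     ]
```

View pics/t3.png

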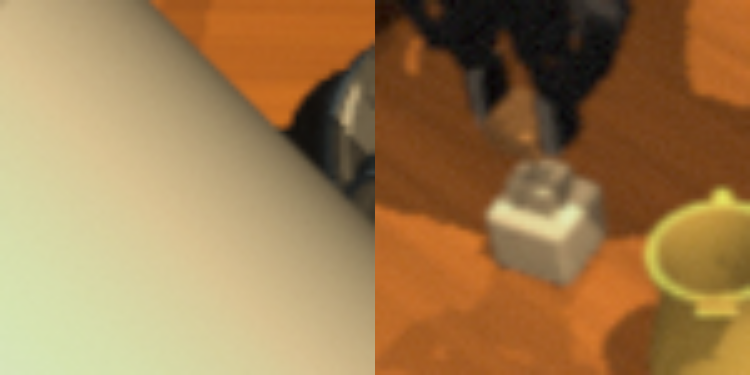

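The scene crop shows the cover held just above the square pot's neck, lined up with it. Lowering it the rest of the way.

Call:
arm_command(
  rows=[
    [-1,0.01,0.03,0.15,0],
    [-1,0,0,0.15,0],
    [-1,0,0,0.09,0],
    [-1,0,0,0.02,0],
    [-1,0,0,0,0],
    [-1,0,0,0,0],
  ],
)

```text
clock: 8.55
position: [0.4766, -0.3981, 0.0559]
tcp_rot: [-0.0, -0.135, 0.991, 0.0]
wrist_force: [-5.5, 4.4, 16.5]
finger_gap: 0.0313
gripper_force: 32.5
```

Call:
arm_command(
  rows=[
    [-0.1,0,0,-0.01,0],
    [0,0,0,0,0],
    [0.2,0,0,0,0],
    [0.2,0,0,0,0],
    [0.2,0,0,-0.3,0],
    [0.2,0,0,-0.7,0],
    [0.2,0,0,-0.9,0],
    [0.2,0,0,-0.6,0],
  ],
)

```text
clock: 9.55
position: [0.4772, -0.3988, 0.21]
tcp_rot: [0.001, -0.135, 0.991, -0.001]
wrist_force: [0.4, -0.3, -0.9]
finger_gap: 0.0512
gripper_force: 0.0
```

Run:
```python
from h import *
plan(.5,.269,.2,105.5)
```

```text
t 9.6 pos [ 0.4772 -0.3988  0.21  ] yaw 105.5 gap 0.0512 F [ 0.4 -0.3 -0.9] j6 -2.63 tilt [ 0.002 -0.002]
turn -0.0 | shift if moved before turn [-3.34 10.63  0.17] | after turn [-3.34 10.62  0.17]
```

Call:
arm_command(
  rows=[
    [1,-0.15,0.4,0,0],
    [1,-0.25,0.75,0,0],
    [1,-0.28,0.9,0,0],
    [1,-0.28,0.9,0,0],
    [1,-0.28,0.9,0,0],
    [1,-0.28,0.9,0,0],
    [1,-0.28,0.9,0,0],
    [1,-0.28,0.9,0,0],
  ],
)

```text
clock: 10.55
position: [0.4913, 0.016, 0.2062]
tcp_rot: [-0.0, -0.135, 0.991, 0.0]
wrist_force: [1.3, 0.2, 0.8]
finger_gap: 0.0854
gripper_force: 0.0
```

Call:
arm_command(
  rows=[
    [1,-0.28,0.9,0,0],
    [1,-0.28,0.9,0,0],
    [1,-0.28,0.9,0,0],
    [1,-0.28,0.9,0,0],
    [1,-0.2,0.5,0,0],
    [1,-0.05,0.1,0,0],
    [1,0,0,0,0],
    [1,0,0,0,0],
  ],
)

```text
clock: 11.55
position: [0.504, 0.2773, 0.2061]
tcp_rot: [-0.0, -0.134, 0.991, -0.0]
wrist_force: [0.5, -0.0, -0.6]
finger_gap: 0.0858
gripper_force: 0.0
```

Run:
```python
from h import *
plan(.5005,.2693,.046,105.5)
```

```text
t 11.6 pos [0.504  0.2773 0.2061] yaw 105.4 gap 0.0858 F [ 0.5 -0.  -0.6] j6 -1.44 tilt [-0. -0.]
turn -0.01 | shift if moved before turn [ 0.09 -0.11  2.67] | after turn [ 0.09 -0.11  2.67]
```

Call:
arm_command(
  rows=[
    [1,0.09,-0.11,0.5,0],
    [1,0,0,0.8,0],
    [1,0,0,0.8,0],
    [1,0,0,0.5,0],
    [1,0,0,0.08,0],
    [1,0,0,0,0],
    [1,0,0,0,0],
  ],
)

```text
clock: 12.42
position: [0.5017, 0.2707, 0.0467]
tcp_rot: [0.001, -0.134, 0.991, 0.0]
wrist_force: [0.1, 0.6, 1.2]
finger_gap: 0.0855
gripper_force: 0.0
```

Run:
```python
from h import *
plan(.5005,.2693,.045,105.5)
```

```text
t 12.4 pos [0.5017 0.2707 0.0467] yaw 105.5 gap 0.0855 F [0.1 0.6 1.2] j6 -1.45 tilt [0.002 0.001]
turn -0.0 | shift if moved before turn [ 0.02 -0.02  0.03] | after turn [ 0.02 -0.02  0.03]
```

Call:
arm_command(
  rows=[
    [1,0.02,-0.02,0.03,0],
    [-1,0,0,0,0],
    [-1,0,0,0,0],
    [-1,0,0,0,0],
    [-1,0,0,0,0],
    [-1,0,0,0,0],
    [-1,0,0,0,0],
    [-1,0,0,0,0],
  ],
)

```text
clock: 13.42
position: [0.5001, 0.2692, 0.0439]
tcp_rot: [0.0, -0.135, 0.991, 0.0]
wrist_force: [-1.3, -1.0, 7.0]
finger_gap: 0.0466
gripper_force: 29.7
```

Call:
arm_command(
  rows=[
    [-1,0,0,-0.1,0],
    [-1,0,0,-0.2,0],
    [-1,0,0,-0.5,0],
    [-1,0,0,-0.8,0],
    [-1,0,0,-0.8,0],
    [-1,0,0,0,0],
  ],
)

```text
clock: 14.18
position: [0.5018, 0.2699, 0.1918]
tcp_rot: [0.003, -0.135, 0.991, 0.001]
wrist_force: [0.4, -0.2, 0.4]
finger_gap: 0.0468
gripper_force: 31.0
```

Run:
```python
from h import *
plan(.6497,-.228,.19,105.5)
t=grab('top')['frame'];s=grab('scene')['frame']
a=cv2.resize(s[190:310,350:480],None,fx=3,fy=3);b=cv2.resize(t[215:275,415:475],None,fx=6,fy=6)
cv2.imwrite('pics/g2.png',np.hstack([a,b])[:,:,::-1])
```

```text
t 14.2 pos [0.5018 0.2699 0.1918] yaw 105.5 gap 0.0468 F [ 0.4 -0.2  0.4] j6 -1.45 tilt [0.007 0.003]
turn -0.0 | shift if moved before turn [-0.16 -8.66  0.03] | after turn [-0.16 -8.66  0.03]
```

View pics/g2.png

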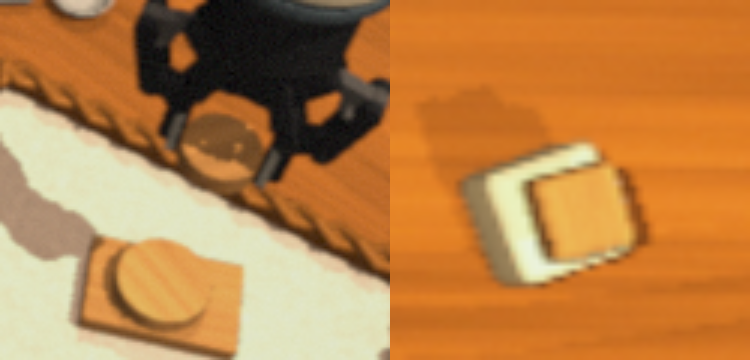

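The square cover sits on its pot in the top view, its top centred near crop (191,213), and the pot hasn't moved. The small round cover is held, and the large round and oblong covers are still in place.

Call:
arm_command(
  rows=[
    [-1,0,-0.4,0,0],
    [-1,-0.01,-0.8,0,0],
    [-1,-0.02,-0.9,0,0],
    [-1,-0.02,-0.9,0,0],
    [-1,-0.02,-0.9,0,0],
    [-1,-0.02,-0.9,0,0],
    [-1,-0.02,-0.9,0,0],
    [-1,-0.02,-0.9,0,0],
  ],
)

```text
clock: 15.28
position: [0.6127, -0.1121, 0.1861]
tcp_rot: [-0.001, -0.135, 0.991, 0.0]
wrist_force: [-0.1, 0.8, -0.6]
finger_gap: 0.0468
gripper_force: 31.0
```

Call:
arm_command(
  rows=[
    [-1,-0.02,-0.9,0,0],
    [-1,-0.02,-0.8,0,0],
    [-1,0,-0.3,0,0],
    [-1,0,0,0,0],
    [-1,0,0,0,0],
  ],
)

```text
clock: 15.9
position: [0.6469, -0.2241, 0.1869]
tcp_rot: [-0.001, -0.135, 0.991, 0.001]
wrist_force: [-0.6, -0.1, -0.3]
finger_gap: 0.0468
gripper_force: 31.0
```

Run:
```python
from h import *
d=grab('top')
print('sqcover',ray(d,415+191.5/6-.5,215+213.5/6-.5,.072))
plan(.6497,-.228,.066,105.5)
```

```text
sqcover [ 0.47693649 -0.39581012  0.072     ]
t 15.9 pos [ 0.6471 -0.224   0.1872] yaw 105.5 gap 0.0469 F [0.2 1.  0.2] j6 -2.26 tilt [-0.001  0.001]
turn 0.0 | shift if moved before turn [-0.02 -0.08  2.02] | after turn [-0.02 -0.08  2.02]
```

Call:
arm_command(
  rows=[
    [-1,-0.02,-0.08,0.3,0],
    [-1,0,0,0.6,0],
    [-1,0,0,0.5,0],
    [-1,0,0,0.3,0],
    [-1,0,0,0.15,0],
    [-1,0,0,0,0],
    [-1,0,0,0,0],
  ],
)

```text
clock: 16.82
position: [0.6505, -0.23, 0.0775]
tcp_rot: [0.001, -0.135, 0.991, -0.0]
wrist_force: [-0.2, 0.5, -0.1]
finger_gap: 0.0465
gripper_force: 31.0
```

Run:
```python
from h import *
plan(.6497,-.228,.064,105.5)
```

```text
t 16.8 pos [ 0.6505 -0.23    0.0775] yaw 105.5 gap 0.0465 F [-0.2  0.5 -0.1] j6 -2.27 tilt [ 0.001 -0.001]
turn -0.0 | shift if moved before turn [0.   0.04 0.23] | after turn [0.   0.04 0.23]
```

Call:
arm_command(
  rows=[
    [-1,0,0.03,0.1,0],
    [-1,0,0,0.1,0],
    [-1,0,0,0.03,0],
    [-1,0,0,0,0],
    [-1,0,0,0,0],
  ],
)

```text
clock: 17.45
position: [0.6496, -0.228, 0.0637]
tcp_rot: [0.0, -0.135, 0.991, -0.0]
wrist_force: [-5.0, 3.2, 16.2]
finger_gap: 0.0467
gripper_force: 32.6
```

Contact is at the expected height, so I'll release and rise.

Call:
arm_command(
  rows=[
    [0.2,0,0,-0.01,0],
    [0.4,0,0,0,0],
    [0.5,0,0,0,0],
    [0.5,0,0,0,0],
    [0.5,0,0,-0.3,0],
    [0.5,0,0,-0.7,0],
    [0.5,0,0,-0.9,0],
    [0.5,0,0,-0.4,0],
  ],
)

```text
clock: 18.45
position: [0.6505, -0.2285, 0.2062]
tcp_rot: [0.002, -0.135, 0.991, -0.001]
wrist_force: [-0.3, 0.4, -0.5]
finger_gap: 0.0642
gripper_force: 0.0
```

Run:
```python
from h import *
plan(.5,.266,.2,29.6)
```

```text
t 18.4 pos [ 0.6505 -0.2285  0.2062] yaw 105.5 gap 0.0642 F [-0.3  0.4 -0.5] j6 -2.27 tilt [ 0.005 -0.002]
turn 7.59 | shift if moved before turn [0.22 8.61 0.1 ] | after turn [8.41 1.89 0.1 ]
```

Call:
arm_command(
  rows=[
    [1,0.01,0.5,0,0],
    [1,0.02,0.85,0,0],
    [1,0.03,0.95,0,0],
    [1,0.03,0.95,0,0],
    [1,0.03,0.95,0,0],
    [1,0.03,0.95,0,0],
    [1,0.03,0.95,0,0],
    [1,0.03,0.95,0,0],
  ],
)

```text
clock: 19.45
position: [0.524, 0.178, 0.2027]
tcp_rot: [0.001, -0.135, 0.991, 0.0]
wrist_force: [0.6, 0.2, -0.1]
finger_gap: 0.0855
gripper_force: 0.0
```

Call:
arm_command(
  rows=[
    [1,0.01,0.85,0,0],
    [1,0,0.7,0,0],
    [1,0,0,0,0.9],
    [1,0,0,0,0.95],
    [1,0,0,0,0.95],
    [1,0,0,0,0.95],
    [1,0,0,0,0.95],
    [1,0,0,0,0.95],
  ],
)

```text
clock: 20.45
position: [0.4992, 0.2658, 0.2026]
tcp_rot: [0.001, 0.353, 0.936, 0.0]
wrist_force: [0.5, -0.9, 0.5]
finger_gap: 0.0855
gripper_force: 0.0
```

Call:
arm_command(
  rows=[
    [1,0,0,0,0.95],
    [1,0,0,0,0.95],
    [1,0,0,0,0],
    [1,0,0,0,0],
  ],
)

```text
clock: 20.95
position: [0.4992, 0.2658, 0.2019]
tcp_rot: [0.0, 0.499, 0.867, 0.0]
wrist_force: [-0.9, 0.4, -0.6]
finger_gap: 0.0853
gripper_force: 0.0
```

Run:
```python
from h import *
plan(.5,.2665,.026,29.6)
```

```text
t 20.9 pos [0.4992 0.2658 0.2019] yaw 30.2 gap 0.0853 F [-0.9  0.4 -0.6] j6 -0.14 tilt [0.001 0.   ]
turn 0.06 | shift if moved before turn [0.   0.02 2.93] | after turn [0.   0.02 2.93]
```

Call:
arm_command(
  rows=[
    [1,0,0.02,0.5,0.06],
    [1,0,0,0.8,0],
    [1,0,0,0.8,0],
    [1,0,0,0.5,0],
    [1,0,0,0.3,0],
    [1,0,0,0.1,0],
    [1,0,0,0,0],
    [1,0,0,0,0],
  ],
)

```text
clock: 21.95
position: [0.5006, 0.2666, 0.0222]
tcp_rot: [0.0, 0.504, 0.863, 0.001]
wrist_force: [0.8, -0.0, 0.5]
finger_gap: 0.0854
gripper_force: 0.0
```

Run:
```python
from h import *
plan(.5,.2665,.025,29.6)
```

```text
t 21.9 pos [0.5006 0.2666 0.0222] yaw 29.4 gap 0.0854 F [ 0.8 -0.   0.5] j6 -0.13 tilt [0.001 0.   ]
turn -0.02 | shift if moved before turn [ 0.   -0.01 -0.05] | after turn [ 0.   -0.01 -0.05]
```

Call:
arm_command(
  rows=[
    [1,0,0,-0.05,0],
    [-1,0,0,0,0],
    [-1,0,0,0,0],
    [-1,0,0,0,0],
    [-1,0,0,0,0],
    [-1,0,0,0,0],
    [-1,0,0,0,0],
  ],
)

```text
clock: 22.82
position: [0.5004, 0.2665, 0.025]
tcp_rot: [0.0, 0.505, 0.863, 0.0]
wrist_force: [-2.0, -0.5, 12.9]
finger_gap: 0.0629
gripper_force: 29.8
```

Call:
arm_command(
  rows=[
    [-1,0,0,-0.1,0],
    [-1,0,0,-0.2,0],
    [-1,0,0,-0.5,0],
    [-1,0,0,-0.8,0],
    [-1,0,0,-0.9,0],
    [-1,0,0,-0.3,0],
    [-1,0,0,0,0],
  ],
)

```text
clock: 23.7
position: [0.5007, 0.2666, 0.1942]
tcp_rot: [0.001, 0.505, 0.863, 0.001]
wrist_force: [-0.6, -0.4, -0.4]
finger_gap: 0.0627
gripper_force: 33.2
```

Run:
```python
from h import *
plan(.6368,-.0638,.18,29.6)
t=grab('top')['frame'];s=grab('scene')['frame']
a=cv2.resize(s[190:310,350:480],None,fx=3,fy=3);b=cv2.resize(t[145:205,335:395],None,fx=6,fy=6)
cv2.imwrite('pics/g3.png',np.hstack([a,b])[:,:,::-1])
```

```text
t 23.7 pos [0.5007 0.2666 0.1942] yaw 29.4 gap 0.0627 F [-0.6 -0.4 -0.4] j6 -0.13 tilt [0.003 0.001]
turn -0.02 | shift if moved before turn [-5.91 -0.72  0.24] | after turn [-5.91 -0.75  0.24]
```

View pics/g3.png

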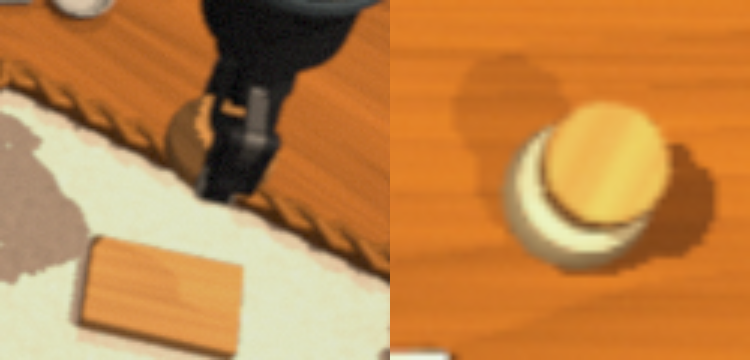

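The small round cover lies on its pot, centred near crop (217,163). The large round cover is held and the oblong cover has stayed put.

Call:
arm_command(
  rows=[
    [-1,-0.5,-0.06,0,0],
    [-1,-0.85,-0.1,0,0],
    [-1,-0.9,-0.11,0,0],
    [-1,-0.9,-0.11,0,0],
    [-1,-0.9,-0.11,0,0],
    [-1,-0.9,-0.11,0,0],
    [-1,-0.7,-0.09,0,0],
    [-1,-0.4,-0.05,0,0],
  ],
)

```text
clock: 24.8
position: [0.6393, -0.0736, 0.1907]
tcp_rot: [-0.001, 0.505, 0.863, -0.0]
wrist_force: [0.0, 0.4, -0.8]
finger_gap: 0.0626
gripper_force: 33.2
```

Call:
arm_command(
  rows=[
    [-1,0,0,0,0],
    [-1,0,0,0,0],
  ],
)

```text
clock: 25.05
position: [0.6388, -0.0707, 0.1917]
tcp_rot: [-0.001, 0.505, 0.863, -0.0]
wrist_force: [-0.2, 0.6, -0.6]
finger_gap: 0.0625
gripper_force: 33.2
```

Run:
```python
from h import *
d=grab('top')
print('small',ray(d,335+217.5/6-.5,145+163.5/6-.5,.08))
plan(.6368,-.0638,.081,29.6)
```

```text
small [ 0.65004504 -0.22772273  0.08      ]
t 25.1 pos [ 0.6389 -0.0705  0.1919] yaw 29.4 gap 0.0626 F [-0.1  0.3 -1.5] j6 -0.72 tilt [-0.001  0.   ]
turn -0.02 | shift if moved before turn [0.11 0.03 1.85] | after turn [0.11 0.03 1.85]
```

Call:
arm_command(
  rows=[
    [-1,0.11,0.02,0.3,0],
    [-1,0,0,0.5,0],
    [-1,0,0,0.5,0],
    [-1,0,0,0.3,0],
    [-1,0,0,0,0],
    [-1,0,0,0,0],
  ],
)

```text
clock: 25.85
position: [0.6379, -0.0653, 0.0974]
tcp_rot: [0.001, 0.505, 0.863, 0.0]
wrist_force: [0.6, -0.0, -0.1]
finger_gap: 0.0624
gripper_force: 33.2
```

Run:
```python
from h import *
plan(.6368,-.0638,.081,29.6)
```

```text
t 25.9 pos [ 0.6379 -0.0653  0.0974] yaw 29.4 gap 0.0624 F [ 0.6 -0.  -0.1] j6 -0.71 tilt [ 0.001 -0.   ]
turn -0.02 | shift if moved before turn [ 0.03 -0.    0.27] | after turn [ 0.03 -0.    0.27]
```

Call:
arm_command(
  rows=[
    [-1,0.02,0,0.12,0],
    [-1,0,0,0.1,0],
    [-1,0,0,0.04,0],
    [-1,0,0,0.01,0],
    [-1,0,0,0,0],
    [-1,0,0,0,0],
  ],
)

```text
clock: 26.6
position: [0.6366, -0.0644, 0.081]
tcp_rot: [0.0, 0.505, 0.863, 0.0]
wrist_force: [-5.5, 1.9, 15.6]
finger_gap: 0.0622
gripper_force: 34.7
```

Call:
arm_command(
  rows=[
    [1,0,0,-0.01,0],
    [1,0,0,0,0],
    [1,0,0,0,0],
    [1,0,0,-0.2,0],
    [1,0,0,-0.6,0],
    [1,0,0,-0.7,0],
    [1,0,0,-0.5,0],
    [1,0,0,0,0],
  ],
)

```text
clock: 27.6
position: [0.638, -0.0646, 0.204]
tcp_rot: [0.002, 0.505, 0.863, 0.001]
wrist_force: [-0.6, 0.4, 0.2]
finger_gap: 0.0851
gripper_force: 0.0
```

Run:
```python
from h import *
plan(.4977,.2697,.19,29.6)
```

```text
t 27.6 pos [ 0.638  -0.0646  0.204 ] yaw 29.4 gap 0.0851 F [-0.6  0.4  0.2] j6 -0.71 tilt [ 0.005 -0.001]
turn -0.02 | shift if moved before turn [6.   0.7  0.23] | after turn [6.   0.72 0.23]
```

Call:
arm_command(
  rows=[
    [1,0.5,0.06,0,0],
    [1,0.85,0.1,0,0],
    [1,0.9,0.11,0,0],
    [1,0.9,0.11,0,0],
    [1,0.9,0.11,0,0],
    [1,0.9,0.11,0,0],
    [1,0.75,0.09,0,0],
    [1,0.3,0.03,0,0],
  ],
)

```text
clock: 28.6
position: [0.4963, 0.2724, 0.2004]
tcp_rot: [-0.0, 0.504, 0.864, -0.0]
wrist_force: [0.3, -0.9, -0.0]
finger_gap: 0.0855
gripper_force: 0.0
```

Call:
arm_command(
  rows=[
    [1,0,0,0,0],
    [1,0,0,0,0],
  ],
)

```text
clock: 28.85
position: [0.4982, 0.2696, 0.2005]
tcp_rot: [0.0, 0.505, 0.863, -0.0]
wrist_force: [-0.3, 0.0, 0.0]
finger_gap: 0.0855
gripper_force: 0.0
```

Run:
```python
from h import *
plan(.4977,.2697,.006,29.6)
t=grab('top')['frame'];s=grab('scene')['frame']
a=cv2.resize(s[250:320,360:440],None,fx=5,fy=5);b=cv2.resize(t[150:220,265:335],None,fx=5,fy=5)
cv2.imwrite('pics/g4.png',np.hstack([a,b])[:,:,::-1])
```

```text
t 28.9 pos [0.4982 0.2696 0.2005] yaw 29.3 gap 0.0855 F [-0.3  0.   0. ] j6 -0.12 tilt [-0. -0.]
turn -0.03 | shift if moved before turn [ 0.01 -0.01  3.24] | after turn [ 0.01 -0.01  3.24]
```

View pics/g4.png

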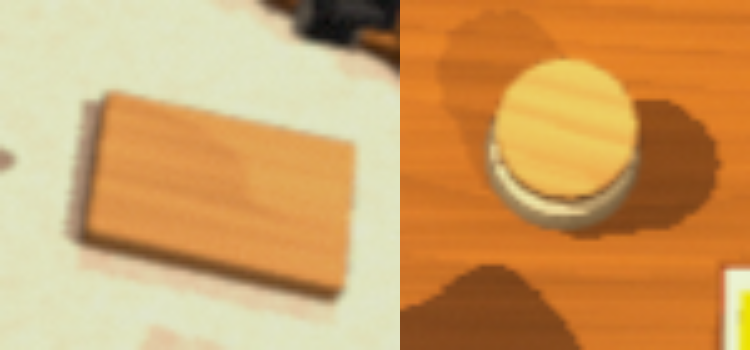

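The large round cover is centred on its pot in the top view, and the oblong cover's corners match the first picture. Descending to grip it.

Call:
arm_command(
  rows=[
    [1,0,0,0.5,0],
    [1,0,0,0.8,0],
    [1,0,0,0.8,0],
    [1,0,0,0.5,0],
    [1,0,0,0.35,0],
    [1,0,0,0.2,0],
    [1,0,0,0,0],
    [1,0,0,0,0],
  ],
)

```text
clock: 29.95
position: [0.4983, 0.2706, 0.0124]
tcp_rot: [0.0, 0.505, 0.863, 0.0]
wrist_force: [0.2, 0.0, -1.0]
finger_gap: 0.0851
gripper_force: 0.0
```

Run:
```python
from h import *
d=grab('top');print('L',ray(d,265+167/5-.5,150+129.5/5-.5,.098))
plan(.4977,.2697,.007,29.6)
```

```text
L [ 0.63544573 -0.06268732  0.098     ]
t 30.0 pos [0.4983 0.2707 0.0126] yaw 29.4 gap 0.0857 F [ 0.3 -0.5 -0.2] j6 -0.12 tilt [0.001 0.001]
turn -0.02 | shift if moved before turn [-0.01 -0.02  0.09] | after turn [-0.01 -0.02  0.09]
```

Call:
arm_command(
  rows=[
    [1,-0.01,-0.02,0.08,0],
    [1,0,0,0,0],
    [-1,0,0,0,0],
    [-1,0,0,0,0],
    [-1,0,0,0,0],
    [-1,0,0,0,0],
    [-1,0,0,0,0],
    [-1,0,0,0,0],
  ],
  force=40,
)

```text
clock: 31.0
position: [0.497, 0.2695, 0.0073]
tcp_rot: [0.0, 0.505, 0.863, 0.0]
wrist_force: [-1.9, -0.9, 7.6]
finger_gap: 0.0668
gripper_force: 43.6
```

Call:
arm_command(
  rows=[
    [-1,0,0,-0.1,0],
    [-1,0,0,-0.2,0],
    [-1,0,0,-0.5,0],
    [-1,0,0,-0.8,0],
    [-1,0,0,-0.8,0],
    [-1,0,0,-0.3,0],
    [-1,0,0,0,0],
  ],
)

```text
clock: 31.88
position: [0.4977, 0.2697, 0.1708]
tcp_rot: [0.001, 0.505, 0.863, 0.001]
wrist_force: [0.9, -0.0, -1.0]
finger_gap: 0.0669
gripper_force: 45.8
```

Run:
```python
from h import *
plan(.4795,-.072,.17,-17.8)
```

```text
t 31.9 pos [0.4977 0.2697 0.1708] yaw 29.4 gap 0.0669 F [ 0.9 -0.  -1. ] j6 -0.12 tilt [0.003 0.001]
turn 4.72 | shift if moved before turn [-4.81 -3.06  0.01] | after turn [-5.52  1.45  0.01]
```

Call:
arm_command(
  rows=[
    [-1,-0.4,-0.25,0,0],
    [-1,-0.7,-0.45,0,0],
    [-1,-0.75,-0.48,0,0],
    [-1,-0.75,-0.48,0,0],
    [-1,-0.75,-0.48,0,0],
    [-1,-0.75,-0.48,0,0],
    [-1,-0.5,-0.3,0,0],
    [-1,-0.2,-0.12,0,0],
  ],
)

```text
clock: 32.88
position: [0.4786, -0.0725, 0.1681]
tcp_rot: [-0.001, 0.506, 0.863, -0.0]
wrist_force: [0.8, 0.6, -1.4]
finger_gap: 0.0668
gripper_force: 45.8
```

Call:
arm_command(
  rows=[
    [-1,0,0,0,0.5],
    [-1,0,0,0,0.9],
    [-1,0,0,0,0.95],
    [-1,0,0,0,0.95],
    [-1,0,0,0,0.95],
    [-1,0,0,0,0.47],
    [-1,0,0,0,0],
    [-1,0,0,0,0],
  ],
)

```text
clock: 33.88
position: [0.4791, -0.0706, 0.1686]
tcp_rot: [-0.0, 0.807, 0.59, -0.0]
wrist_force: [-0.7, 0.4, -2.1]
finger_gap: 0.0665
gripper_force: 45.8
```

Run:
```python
from h import *
plan(.4795,-.072,.049,-17.8)
s=grab('scene')['frame']
cv2.imwrite('pics/g5.png',cv2.resize(s[130:250,200:350],None,fx=5,fy=5)[:,:,::-1])
```

```text
t 33.9 pos [ 0.4791 -0.0706  0.1686] yaw -17.7 gap 0.0665 F [-0.7  0.4 -2.1] j6 0.04 tilt [-0.001  0.   ]
turn 0.01 | shift if moved before turn [-0.02  0.01  1.99] | after turn [-0.02  0.01  1.99]
```

View pics/g5.png

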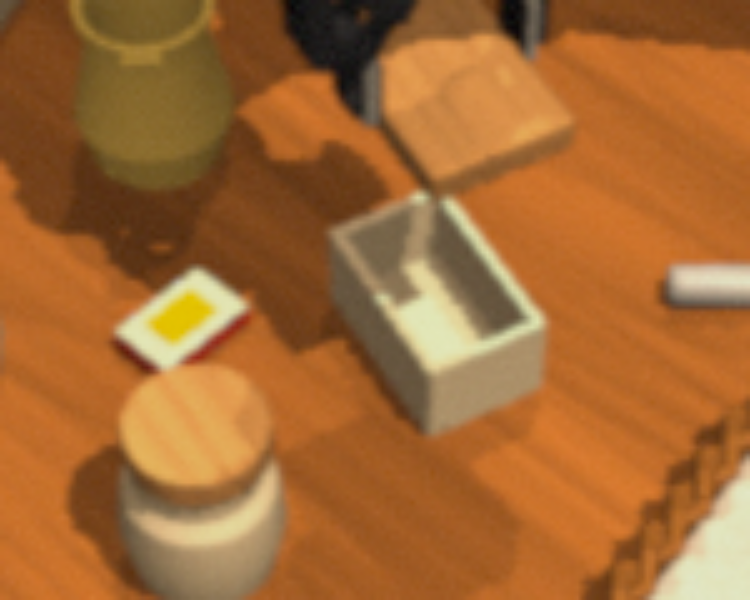

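The large round cover is seated, and the oblong cover hangs level and parallel to its pot (rim corners around (430,195), (545,325) and (335,235)). Lowering it.

Call:
arm_command(
  rows=[
    [-1,-0.02,0.01,0.3,0],
    [-1,0,0,0.6,0],
    [-1,0,0,0.5,0],
    [-1,0,0,0.3,0],
    [-1,0,0,0.1,0],
    [-1,0,0,0,0],
    [-1,0,0,0,0],
  ],
)

```text
clock: 34.8
position: [0.4799, -0.0724, 0.0616]
tcp_rot: [0.0, 0.808, 0.589, 0.0]
wrist_force: [-0.2, 0.2, 0.1]
finger_gap: 0.0668
gripper_force: 45.7
```

Run:
```python
from h import *
plan(.4795,-.072,.049,-17.8)
```

```text
t 34.8 pos [ 0.4799 -0.0724  0.0616] yaw -17.8 gap 0.0668 F [-0.2  0.2  0.1] j6 0.04 tilt [ 0.001 -0.   ]
turn -0.0 | shift if moved before turn [ 0.   -0.01  0.21] | after turn [ 0.   -0.01  0.21]
```

Call:
arm_command(
  rows=[
    [-1,0,0,0.1,0],
    [-1,0,0,0.08,0],
    [-1,0,0,0.03,0],
    [-1,0,0,0,0],
    [-1,0,0,0,0],
  ],
)

```text
clock: 35.42
position: [0.4795, -0.0724, 0.0492]
tcp_rot: [0.0, 0.808, 0.589, 0.0]
wrist_force: [-5.7, 1.5, 30.5]
finger_gap: 0.0666
gripper_force: 49.2
```

Call:
arm_command(
  rows=[
    [-1,0,0,-0.02,0],
    [1,0,0,0,0],
    [1,0,0,0,0],
    [1,0,0,0,0],
    [1,0,0,-0.2,0],
    [1,0,0,-0.6,0],
    [1,0,0,-0.9,0],
    [1,0,0,-0.9,0],
  ],
)

```text
clock: 36.42
position: [0.4791, -0.0722, 0.2079]
tcp_rot: [0.0, 0.808, 0.589, 0.0]
wrist_force: [0.7, -0.4, -0.2]
finger_gap: 0.0857
gripper_force: 0.0
```

Call:
arm_command(
  rows=[
    [1,0.4,0,0,0],
    [1,0.8,0,0,0],
    [1,0.9,0,0,0],
    [1,0.9,0,0,0],
    [1,0.9,0,0,0],
    [1,0.4,0,0,0],
    [1,0,0,0,0],
    [1,0,0,0,0],
  ],
)

```text
clock: 37.42
position: [0.5581, 0.1723, 0.2056]
tcp_rot: [0.0, 0.808, 0.589, -0.0]
wrist_force: [-0.2, 0.1, -1.0]
finger_gap: 0.0855
gripper_force: 0.0
```

Run:
```python
from h import *
plan(.4795,-.072,.049,-17.8)
t=grab('top')['frame']
cv2.imwrite('pics/f.png',cv2.resize(t[155:275,270:470],None,fx=4,fy=4,interpolation=cv2.INTER_CUBIC)[:,:,::-1])
```

```text
t 37.4 pos [0.5581 0.1723 0.2056] yaw -17.9 gap 0.0855 F [-0.2  0.1 -1. ] j6 0.51 tilt [-0. -0.]
turn -0.01 | shift if moved before turn [-4.28  0.    2.61] | after turn [-4.28 -0.    2.61]
```

View pics/f.png

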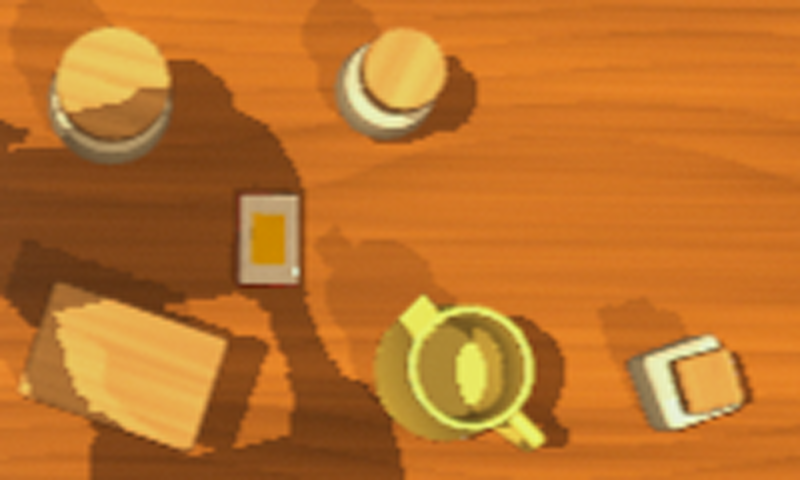

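All four covers sit on their pots. The oblong cover's corners are (60,282), (228,338), (192,452), (22,393), parallel to the pot, and the jug hasn't moved. One last numeric check before handing in.

Run:
```python
from h import *
d=grab('top')
c=lambda p,z:ray(d,(p[0]+.5)/4-.5+270,(p[1]+.5)/4-.5+155,z)[:2]
q=np.array([c(p,.066) for p in[(60,282),(228,338),(192,452),(22,393)]]);m=q.mean(0);e=q[1]-q[0]
print(m,np.degrees(np.arctan2(e[1],e[0])))
err=np.linalg.norm(m-[.4800,-.0715]);print(err)
if err<.006: print(ctrl.job_done())
```

```text
[ 0.48066833 -0.07257807] -107.56140484575236
0.0012684271697131922
the job is handed in; nothing more can be done
None
```

All four covers are seated on their own pots, each centred to within about 3 mm by my camera measurements. The jug and glass were never touched, and the job is handed in; the hand-in call returned no verdict.

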